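# Index a drill guide to its next hole and clamp it

## Task

The first hole of the wooden block in the drilling jig is bored and the guide has been drawn back to the right end of its rail. Set the guide for the next hole: slide it left along the rail, past the first index hole, until its sprung index pin has dropped fully home in the second index hole, and only then fold the clamp lever down flat. Do not disturb the brush, the spring clamp and the small tin beside the jig.

Things in the scene. Friction and masses are not known exactly. Their poses are not given: they have to be found in the camera images.
- jig: drilling jig fixed on the bench: plywood board 186 x 384 x 15 mm; origin on the bench under its middle, z up, y along the rail (left), x from the wooden block toward the rail. The block (64 mm wide, top 45 mm above the bench) lies on the rail's -x side, pressed on it by two thumb screws in a low front bar. A steel stop bar crosses rail and block near the left end, its nut 63 mm above the bench
- rail_mid (a point): middle of the top of the slotted aluminium rail (40 mm wide, 330 mm long, top 45 mm above the bench). In its slot lies a steel index strip with two index holes 62 mm apart. Strip and block are set together anywhere within 18 mm either way along the rail, so the holes must be found by feel; the bored hole and the pencil cross on the block are abreast of the first and the second index hole
- guide (a joint): guide carriage along the rail in m: 0 = right end, grows along the jig's +y, 0.145 = left end. The pin drops into the first index hole somewhere between 0.032 and 0.068, into the second 0.062 further on (0.094 to 0.130). A hole is 2 mm longer than the pin. Sliding takes about 5 N; a dropped pin blocks it
- guide_housing (a point): on the axis of the carriage's round steel plunger housing, 10 mm above the grey carriage (52 mm wide, top 66 mm above the bench, from 71 mm right to 23 mm left of this axis). The housing, 29 mm wide (25 mm in its top 5.5 mm), ends 10 mm above this point; gripped there, the carriage can be slid while the knob is free. An arm with the drill bush reaches from the carriage over the block
- index_knob (a joint): lift of the index knob in m: 0 = pin fully home in a hole, about 0.007 = pin riding on top of the strip, 0.0125 = pulled up to its stop. A spring pushes it down with 6 N (home) to 12 N (up)
- knob_grip (a point): middle of the black index knob (21 mm diameter, 20 mm high, upright) straight above the housing; 97.5 mm above the bench when the pin is home. Pulled straight up it lifts the pin; let go, it springs down
- clamp_lever (a joint): angle of the clamp lever in rad: 0 = raised 60 degrees, 1.05 = folded down level (clamped). It stays where it is left; the last 0.2 rad bite
- lever_tip (a point): centre of the black ball (19 mm diameter) at the end of the clamp lever, which leans toward the jig's -y (right)
- lever_pivot (a point): pivot of the clamp lever on the carriage, 78 mm above the bench, 50 mm to the right (-y) of the housing's axis; the lever turns about the jig's x axis, ball 64 mm from the pivot, moving right and down as it folds
- brush: small brush 171 mm long lying on the bench near the jig, a bystander; origin under its middle
- spring_clamp: red spring clamp standing on the bench on its two handles near the jig, 26 x 38 mm, 84 mm high, a bystander; origin under its middle
- tin: small round tin 41 mm wide, 50 mm high, standing near the jig, a bystander; origin under its middle

How it is judged:
On the way, in this order (a step that is already met when the one before it is completed fails the run):
1. the index pin has dropped fully home in the second index hole (value of joint guide above 0.085 m and value of joint index_knob below 0.002 m), for 0.2 s.
2. then the clamp lever is folded down flat (value of joint clamp_lever above 0.97 rad and value of joint index_knob below 0.002 m), for 0.2 s.
At the end, for the whole second after the job is handed in: The guide stands at the second index hole (joint guide over 0.085 m) with the index knob fully down (under 2 mm), at rest, and the clamp lever is folded flat (over 0.97 of 1.05 rad) (all of step 2 and value of joint guide above 0.085 m and velocity of joint guide below 0.005 m/s); the robot touches nothing.
It fails at once if the brush, the spring clamp or the small tin beside the jig is pushed more than 25 mm, or the clamp or tin tipped over (distance of any of brush, spring_clamp, tin from where it was at the start of the episode above 0.025 m or angle between any of spring_clamp, tin's own z axis and vertical above 0.4 rad).
It also fails if it takes over 48 s, if anything falls off the work surface, if the arm or the gripper's body presses on something with over 40 N, if the wrist force passes 120 N, or if a joint passes its speed limit or range.

## Robot

A 7-joint arm with a two-finger parallel gripper is mounted at the origin on a cart in front of the work surface, level with it; the furniture and walls round the work are solid. World frame = base frame: x ahead of the robot, y to its left, z up, the work surface at z = 0. Lengths are in m, angles in rad, forces in N, time in s.
With the tool pointing down it reaches from about 0.425 to 0.925 m from the base axis. Payload 6.8 kg.
Tool frame: the origin (TCP) lies midway between the tips of the shut fingers; the grasp point (between the pads) lies 19 mm behind it; z points along the fingers, x is the direction in which the jaws open and shut, and the axes are right-handed (so a half turn about z gives the same grasp; the last joint's range is limited). The gripper opens to 85 mm and grips with 20 to 120 N. Pads are 22 mm wide; open, the fingers measure 114 mm over their backs; the gripper's body (76 mm by 85 mm) begins 54 mm behind the grasp point. The pads swing forward as they close: fully open they stand 13 mm farther back than shut.
Start: joints at [-1.241, 0.477, 0.022, 1.555, -0.011, 1.109, -0.083], TCP at [0.286, 0.611, 0.231] pointing down, gripper open.
Joint ranges: [-2.96, 2.96], [-0.34, 2.1], [-1.41, 1.46], [0.24, 2.44], [-1.37, 4.51], [0.17, 1.92], [-2.96, 2.96]. Speed limits (rad/s): [2.39, 2.39, 3.14, 3.14, 3.14, 3.14, 3.14].

## Interface

Orientations are given as a unit quaternion [w, x, y, z].
In Python, from station import bot, imaging, nets gives the robot as it stands. The module is installed in compiled form; this text tells all that it offers.
- The arm moves only by the tool apply_moves, never from a script. Its argument "moves" is text: rows parted by semicolons, each of 7 numbers parted by spaces: the gripper command: -1 is fully open, 1 is shut, values between are in proportion, then the shift along the tool's x, y, z normalised to -1 to 1, where 1 is 120 mm, then the turn, a rotation vector about the tool's x, y, z normalised to -1 to 1, where 1 is 4 degrees. In form: hand dx dy dz rx ry rz; .... A call has 1 to 12 rows; each row shifts and turns the commanded pose from where the row before left it, along the tool's axes as they then stand; what a row does not reach is not made up. A row lasts 1/12 s, in which the tool goes at most 41.7 mm and 7.16 degrees, less where a joint would pass 70% of its speed; a pose out of reach is approached as far as the arm can. A call with a number of a shift or a turn outside -1 to 1 is refused whole. A call with a gripper value outside its range is refused whole. The fingers move at their own pace and stop on an object; "force" is the grip in N (left out, the last holds). Time passes only in rows, so rows that do not move let the fingers close. It gives the time, the measured TCP pose, the force and the opening at its end, in the units of the state.
- bot.get_obs(): the state, without advancing time (a new reading comes with each control period).
- imaging.read_camera(name): name is "scene" or "top"; returns a dict with "image" (384x512x3 uint8, red, green, blue), "fx", "fy", "cx", "cy" (pixels), "dist_coeffs" ([k1, k2, p1, p2, k3] as OpenCV has them; the pictures are not rectified), "view" (4x4, takes a point from world to camera coordinates). Camera axes: x right, y down, z forward; pixel columns grow to the right and rows downward; lengths in m; the calibration is good to about 2 mm. A picture is of the moment at which its call begins. There is no depth.
- bot.hand_in(): hands the job in, once; it reports no verdict.
Trained networks look in a picture, given as the dict that the camera call returned (one of the last four; its "shot" number tells which), for a name from the list of things; names that differ only in an ending like _2 or _b are one class to them, and where a whole thing is asked for, a point or a joint stands for the part that bears it (a point fixed in the world has none). Each returns a list of dicts, best first, with "score" (0 to 1); they miss things now and then, are a little off and sometimes report something else, mostly with a low value. They report only what shows in the picture. A call takes as long as a camera call.
- nets.spot_in(picture, name): "rect" ([left, top, right, bottom] in pixels, round what is visible of it).
- nets.outline_of(picture, name): "region" (384x512 bool, what is visible of it) and "rect" ([left, top, right, bottom] in pixels, round what is visible of it).
- nets.spot_point(picture, name): "location" ([column, row] in pixels: a listed point, or the origin of a listed thing).
The state is a dict: "t": time; "q": joint angles; "joint_vel": joint speeds; "joint_torque": joint torques, N m; "eef_pos": TCP position; "tool_rot": TCP orientation; "contact_force": force on the tool from outside, world axes, zero at the start; "torque": the same for the moment, N m; "gripper_width": opening from 0.0 (shut) to 1.0 (fully open).
Only numpy, scipy, OpenCV 4.12 (cv2) and the standard library are available. Lean on these libraries where they do the work, as an engineer would, in place of code of your own. Each camera call takes 0.05 s, during which the arm holds its last target.

## Working session

There is one attempt and no reset: what is moved stays moved. The work goes in short steps, Python scripts to look and compute and a tool call to move; the robot and the scene stay as the last step left them, time stands still between calls to the robot, and variables do not carry over. Pictures are saved under pics/ and viewed, and the job is handed in when it is done.

Besides the shell and the picture viewer there is one more tool, called as a command line: name --argument value ..., lists and objects as JSON in quotes. apply_moves: Moves the arm, as the interface text tells. Scaled input: -1 to 1 covers 120 mm each way for a shift and 4 degrees each way for a turn. Its arguments: {"type":"object","properties":{"moves":{"type":"string"},"force":{"type":"number"}},"required":["moves"]}

```bash
mkdir -p pics; ls; cat > h.py <<'E'
import numpy as np, cv2
from station import bot, imaging, nets
def K(p): return np.array([[p['fx'],0,p['cx']],[0,p['fy'],p['cy']],[0,0,1.]])
def ray(p,px):
    u=cv2.undistortPoints(np.array([[px]],float),K(p),np.array(p['dist_coeffs'],float))[0,0]
    V=np.array(p['view']);R=V[:3,:3];t=V[:3,3]
    return -R.T@t, R.T@np.array([u[0],u[1],1.])
def at_z(p,px,z):
    o,d=ray(p,px); return o+d*(z-o[2])/d[2]
def proj(p,X):
    V=np.array(p['view'])
    r,_=cv2.Rodrigues(V[:3,:3])
    return cv2.projectPoints(np.array(X,float).reshape(-1,1,3),r,V[:3,3],K(p),np.array(p['dist_coeffs'],float))[0][:,0]
def tri(l):
    A=np.zeros((3,3));b=np.zeros(3)
    for p,px in l:
        o,d=ray(p,px);d=d/np.linalg.norm(d);M=np.eye(3)-np.outer(d,d);A+=M;b+=M@o
    return np.linalg.solve(A,b)
def save(p,n): cv2.imwrite('pics/'+n,p['image'][:,:,::-1])
E
python3 - <<'E'
from h import *
s=imaging.read_camera('scene');t=imaging.read_camera('top')
save(s,'s0.png');save(t,'t0.png')
zs={'guide_housing':.076,'knob_grip':.1045,'rail_mid':.045,'lever_pivot':.078,'lever_tip':.133,'jig':0,'brush':0,'spring_clamp':0,'tin':0}
for n,z in zs.items():
    a=nets.spot_point(s,n)[:1];b=nets.spot_point(t,n)[:1]
    print(n,[(np.round(x[0]['location'],1),round(x[0]['score'],2),at_z(p,x[0]['location'],z).round(4)) for p,x in((s,a),(t,b)) if x], tri([(s,a[0]['location']),(t,b[0]['location'])]).round(4) if a and b else '')
o=bot.get_obs();print({k:np.round(v,4) for k,v in o.items()})
print(np.linalg.inv(s['view'])[:3,3],np.linalg.inv(t['view'])[:3,3])
E
```

```text
pics
guide_housing [(array([240.9, 197.2]), 0.79, array([0.5162, 0.1384, 0.076 ])), (array([269.5, 215.1]), 0.77, array([0.5141, 0.1392, 0.076 ]))] [0.5142 0.1391 0.0737]
knob_grip [(array([236.6, 188.8]), 0.47, array([0.5109, 0.1301, 0.1045])), (array([267.8, 211.8]), 0.66, array([0.5187, 0.1424, 0.1045]))] [0.5166 0.1356 0.1091]
rail_mid [(array([265.6, 204.2]), 0.76, array([0.5352, 0.1976, 0.045 ])), (array([239.8, 211.4]), 0.8, array([0.5236, 0.2018, 0.045 ]))] [0.5245 0.2026 0.0314]
lever_pivot [(array([256. , 164.1]), 0.67, array([0.4194, 0.216 , 0.078 ])), (array([295.3, 219.2]), 0.97, array([0.506 , 0.0873, 0.078 ]))] [0.5159 0.1329 0.1916]
lever_tip [(array([204.7, 186.7]), 0.47, array([0.5033, 0.0552, 0.133 ])), (array([310.8, 219.3]), 0.6, array([0.5029, 0.0609, 0.133 ]))] [0.5024 0.0581 0.1312]
jig [(array([260.2, 201.8]), 0.71, array([0.4862, 0.2024, 0.    ])), (array([240.1, 230.8]), 0.56, array([0.4844, 0.2041, 0.    ]))] [ 0.4843  0.2037 -0.0026]
brush [(array([257.9, 163.3]), 0.61, array([0.3399, 0.2527, 0.    ])), (array([220.8, 297.3]), 0.84, array([0.3414, 0.2438,
[... 282 characters left out ...]
.2, 151.8]), 0.75, array([0.6608, 0.0588, 0.    ]))] [0.6697 0.1307 0.1213]
{'t': np.float64(1.0), 'q': array([-1.2411,  0.477 ,  0.0224,  1.5554, -0.0115,  1.1093, -0.0831]), 'joint_vel': array([-0.0009, -0.0003,  0.0004,  0.0015,  0.0015, -0.0019,  0.0014]), 'joint_torque': array([ 1.00000e-04, -5.96339e+01,  1.60650e+00, -2.81545e+01,
        1.25000e-02,  1.80000e-03,  0.00000e+00]), 'eef_pos': array([0.2862, 0.6114, 0.2313]), 'tool_rot': array([-0.    ,  0.8438,  0.5367,  0.    ]), 'contact_force': array([-0.1172, -0.3195,  0.7835]), 'torque': array([-0.0032,  0.0317, -0.0295]), 'gripper_width': np.float64(0.9992)}
[ 1.08748558 -0.04053028  0.74404474] [0.45613649 0.1315815  0.95739086]
```

View pictures.

View pics/s0.png

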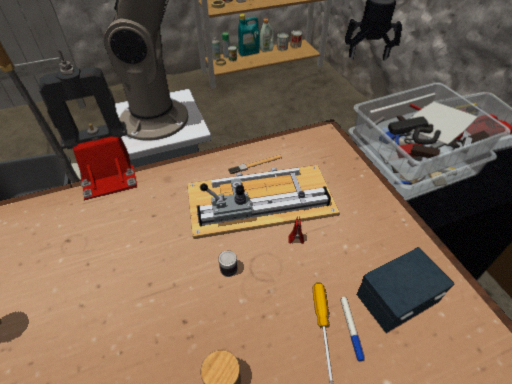

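View pics/t0.png

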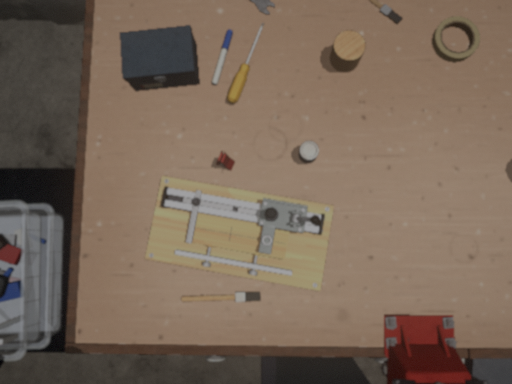

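```bash
python3 - <<'E'
import cv2
t=cv2.imread('pics/t0.png');s=cv2.imread('pics/s0.png')
a=cv2.resize(t[170:295,140:340],None,fx=4,fy=4,interpolation=cv2.INTER_CUBIC);cv2.imwrite('pics/t0c.png',a)
a=cv2.resize(s[150:250,180:345],None,fx=4.8,fy=4.8,interpolation=cv2.INTER_CUBIC);cv2.imwrite('pics/s0c.png',a)
E
```

```text
(no output)
```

View pics/t0c.png

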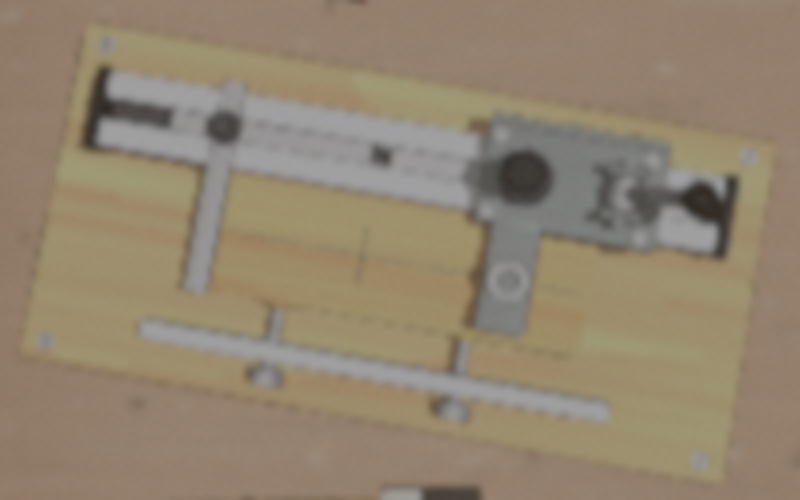

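View pics/s0c.png

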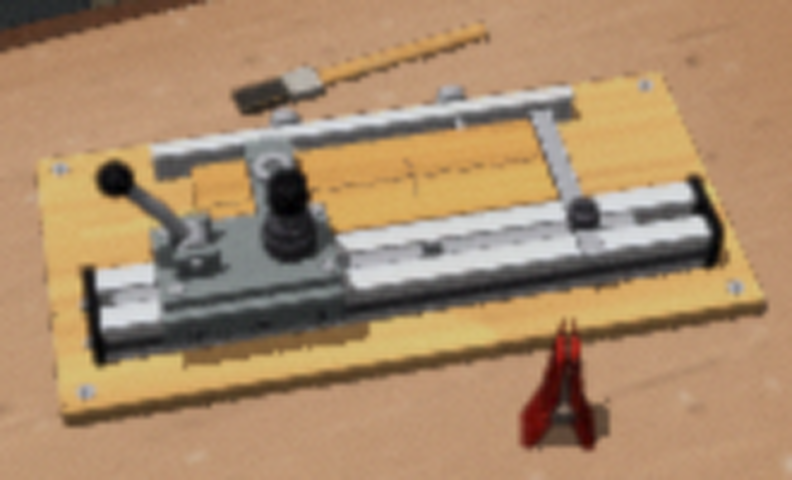

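```bash
cat >> h.py <<'E'
E
python3 - <<'E'
from h import *
t=imaging.read_camera('top');s=imaging.read_camera('scene')
f=lambda x,y:(140+x/4-.375,170+y/4-.375)
g=lambda x,y:(180+x/4.8-.4,150+y/4.8-.4)
C=[at_z(t,f(*c),.015) for c in((88,27),(772,145),(718,480),(22,352))]
for c in C: print(c.round(4))
S=[at_z(s,g(*c),.015) for c in((765,300),(65,410),(38,158),(665,75))]
for c in S: print('s',c.round(4))
for n,cc in (('t',C),('s',S)):
    L=np.array([cc[0],cc[3]]).mean(0);  # left end differs
    yv=(cc[0]-cc[1])+(cc[3]-cc[2]); print(n,np.mean(cc,0).round(4),np.degrees(np.arctan2(-yv[0],yv[1])),np.linalg.norm(cc[0]-cc[1]),np.linalg.norm(cc[0]-cc[3]))
print('cross',at_z(t,f(362,257),.045), at_z(s,g(413,178),.045))
print('hole',at_z(t,f(380,155),.045), at_z(s,g(432,248),.045))
for z in(.1145,): print('knobtop',at_z(t,f(525,174),z))
print('knob mid s',at_z(s,g(288,190),.1045),'ball',at_z(s,g(115,180),.133), at_z(t,f(705,203),.133),tri([(s,g(115,180)),(t,f(705,203))]),'knobtri',tri([(s,g(288,190)),(t,f(525,174))]))
E
```

```text
[0.602  0.3774 0.015 ]
[0.5388 0.0036 0.015 ]
[0.3612 0.0341 0.015 ]
[0.425  0.4069 0.015 ]
s [0.6063 0.3767 0.015 ]
s [0.5398 0.0023 0.015 ]
s [0.3572 0.0329 0.015 ]
s [0.427  0.4097 0.015 ]
t [0.4817 0.2055 0.015 ] -9.65527337887955 0.37914744045769183 0.17941830000997472
s [0.4826 0.2054 0.015 ] -10.276085450192221 0.38031116427773776 0.18229566359353475
cross [0.47650996 0.2214284  0.045     ] [0.47799253 0.22092153 0.045     ]
hole [0.52987383 0.21281902 0.045     ] [0.52964593 0.21092352 0.045     ]
knobtop [0.51541595 0.13627449 0.1145    ]
knob mid s [0.51474798 0.13650752 0.1045    ] ball [0.50356473 0.05237397 0.133     ] [0.50090065 0.05138793 0.133     ] [0.50120681 0.05194935 0.13079589] knobtri [0.51599598 0.13622633 0.10586584]
```

apply_moves --moves "-1 0 0 0 0 0 1;-1 0 0 0 0 0 1;-1 0 0 0 0 0 1;-1 0 0 0 0 0 1;-1 0 0 0 0 0 1;-1 0 0 0 0 0 1;-1 0 0 0 0 0 1;-1 0 0 0 0 0 1;-1 0 0 0 0 0 1;-1 0 0 0 0 0 1;-1 0 0 0 0 0 1;-1 0 0 0 0 0 1"

```text
t: 2.1
eef_pos: [0.2861, 0.6114, 0.2313]
tool_rot: [-0.0, 0.989, 0.145, -0.0]
contact_force: [0.6, 0.1, 1.0]
gripper_width: 0.999
```

apply_moves --moves "-1 0 0 0 0 0 1;-1 0 0 0 0 0 1;-1 0 0 0 0 0 1;-1 0 0 0 0 0 1;-1 0 0 0 0 0 1;-1 0 0 0 0 0 1;-1 0 0 0 0 0 0.7;-1 0 0 0 0 0 0"

```text
t: 2.77
eef_pos: [0.286, 0.6114, 0.2313]
tool_rot: [0.0, 0.996, -0.087, 0.0]
contact_force: [-0.6, 0.1, 0.7]
gripper_width: 0.998
```

```bash
cat >> h.py <<'E'
from scipy.spatial.transform import Rotation as Ro
def st():
    o=bot.get_obs();q=o['tool_rot'];R=Ro.from_quat([q[1],q[2],q[3],q[0]]).as_matrix()
    print('t',round(float(o['t']),2),'pos',np.round(o['eef_pos'],4),'F',np.round(o['contact_force'],1),'w',round(float(o['gripper_width']),3),'xyaw',np.degrees(np.arctan2(R[1,0],R[0,0])).round(2),'tz',R[:,2].round(4));return o,R
def rel(target):
    o,R=st();d=R.T@(np.array(target)-o['eef_pos']);print('rel tool units',(d/.12).round(3),'mm',(d*1000).round(1))
E
python3 -c "
from h import *
rel([.5155,.1363,.18])"
```

```text
t 2.77 pos [0.286  0.6114 0.2313] F [-0.6  0.1  0.7] w 0.998 xyaw -9.97 tz [ 0.e+00 -1.e-04 -1.e+00]
rel tool units [2.569 3.568 0.428] mm [308.3 428.2  51.3]
```

apply_moves --moves "-1 0.18 0.25 0 0 0 0;-1 0.18 0.25 0 0 0 0;-1 0.18 0.25 0 0 0 0;-1 0.18 0.25 0 0 0 0;-1 0.18 0.25 0 0 0 0;-1 0.18 0.25 0 0 0 0;-1 0.18 0.25 0 0 0 0;-1 0.18 0.25 0 0 0 0;-1 0.18 0.25 0 0 0 0;-1 0.18 0.25 0 0 0 0;-1 0.18 0.25 0 0 0 0;-1 0.18 0.25 0 0 0 0"

```text
t: 3.77
eef_pos: [0.4803, 0.2106, 0.2317]
tool_rot: [-0.0, 0.996, -0.085, 0.0]
contact_force: [0.7, -0.3, 0.0]
gripper_width: 0.998
```

apply_moves --moves "-1 0.18 0.25 0 0 0 0;-1 0.14 0.2 0 0 0 0;-1 0.09 0.118 0 0 0 0;-1 0 0 0.2 0 0 0;-1 0 0 0.15 0 0 0;-1 0 0 0.08 0 0 0;-1 0 0 0 0 0 0;-1 0 0 0 0 0 0"

```text
t: 4.43
eef_pos: [0.5164, 0.1368, 0.1798]
tool_rot: [0.0, 0.996, -0.086, -0.0]
contact_force: [0.7, 0.2, 0.8]
gripper_width: 1.001
```

```bash
python3 -c "
from h import *
rel([.5155,.1363,.0855])
s=imaging.read_camera('scene');t=imaging.read_camera('top')
a=cv2.resize(t['image'][170:295,190:340,::-1],None,fx=4,fy=4,interpolation=cv2.INTER_CUBIC)
b=cv2.resize(s['image'][110:250,180:345,::-1],None,fx=4,fy=4,interpolation=cv2.INTER_CUBIC)
cv2.imwrite('pics/s1.png',b)
o=bot.get_obs();print(proj(s,[o['eef_pos'],[.5155,.1363,.1045]]),proj(t,[o['eef_pos']]))
"
```

```text
t 4.43 pos [0.5164 0.1368 0.1798] F [0.7 0.2 0.8] w 1.001 xyaw -9.82 tz [-5.e-04 -3.e-04 -1.e+00]
rel tool units [-0.006  0.005  0.786] mm [-0.8  0.6 94.3]
[[238.99627379 166.91090501]
 [239.6219449  189.41679447]] [[270.23568209 209.55579234]]
```

View pics/s1.png

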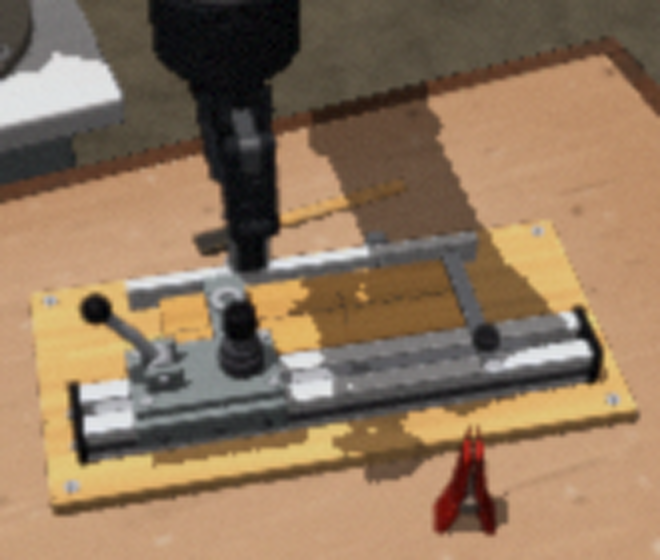

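apply_moves --moves "-1 -0.006 0.005 0.25 0 0 0;-1 0 0 0.25 0 0 0;-1 0 0 0.17 0 0 0;-1 0 0 0.08 0 0 0;-1 0 0 0 0 0 0;-1 0 0 0 0 0 0;0.2 0 0 0 0 0 0;0.2 0 0 0 0 0 0;0.2 0 0 0 0 0 0;0.2 0 0 0 0 0 0;0.2 0 0 0 0 0 0" --force 50

```text
t: 5.45
eef_pos: [0.516, 0.1363, 0.0902]
tool_rot: [-0.0, 0.996, -0.086, 0.0]
contact_force: [-0.6, -0.2, 0.2]
gripper_width: 0.4
```

```bash
python3 -c "
from h import *
rel([.5155,.1363,.09])
s=imaging.read_camera('scene')
b=cv2.resize(s['image'][130:250,180:345,::-1],None,fx=4.8,fy=4.8,interpolation=cv2.INTER_CUBIC)
cv2.imwrite('pics/s2.png',b)
"
```

```text
t 5.45 pos [0.516  0.1363 0.0902] F [-0.6 -0.2  0.2] w 0.4 xyaw -9.88 tz [ 8.e-04  5.e-04 -1.e+00]
rel tool units [-0.004  0.001  0.002] mm [-0.4  0.1  0.2]
```

View pics/s2.png

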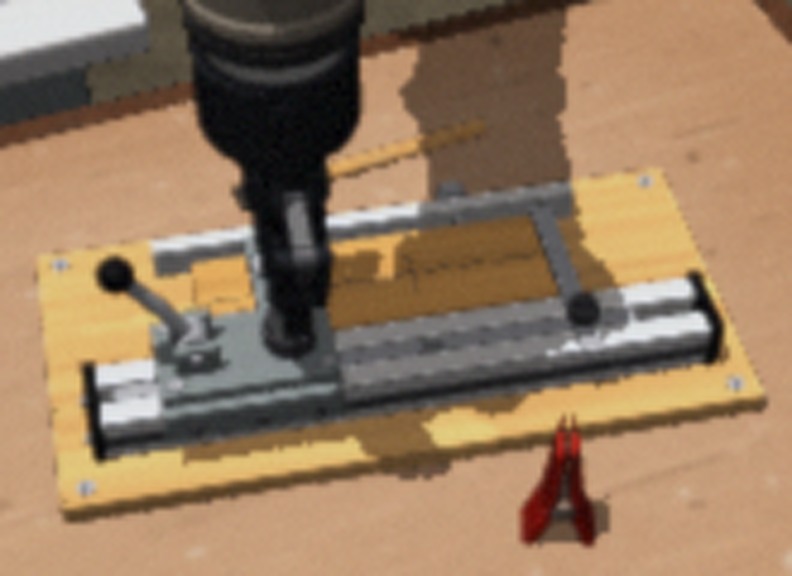

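apply_moves --moves "1 0 0 0 0 0 0;1 0 0 0 0 0 0;1 0 0 0 0 0 0;1 0 0 0 0 0 0;1 0 0 0 0 0 0" --force 50

```text
t: 5.92
eef_pos: [0.517, 0.136, 0.0902]
tool_rot: [-0.0, 0.996, -0.086, 0.001]
contact_force: [4.8, -1.2, 2.2]
gripper_width: 0.224
```

apply_moves --moves "1 0 0 -0.01 0 0 0;1 0 0 -0.01 0 0 0;1 0 0 -0.01 0 0 0;1 0 0 0 0 0 0"

```text
t: 6.25
eef_pos: [0.5169, 0.136, 0.0928]
tool_rot: [0.0, 0.996, -0.086, 0.001]
contact_force: [10.1, -1.0, -11.1]
gripper_width: 0.227
```

apply_moves --moves "1 0.01 0 0 0 0 0;1 0.005 -0.02 0 0 0 0;1 0 -0.03 0 0 0 0;1 0 -0.03 0 0 0 0;1 0 0 0 0 0 0"

```text
t: 6.67
eef_pos: [0.5184, 0.1447, 0.0919]
tool_rot: [0.001, 0.996, -0.086, -0.001]
contact_force: [6.2, -1.2, -11.6]
gripper_width: 0.221
```

```bash
python3 -c "
from h import *
st()
s=imaging.read_camera('scene')
b=cv2.resize(s['image'][130:250,180:345,::-1],None,fx=4.8,fy=4.8,interpolation=cv2.INTER_CUBIC)
cv2.imwrite('pics/s3.png',b)
"
```

```text
t 6.67 pos [0.5184 0.1447 0.0919] F [  6.2  -1.2 -11.6] w 0.221 xyaw -9.88 tz [-0.0013 -0.002  -1.    ]
```

View pics/s3.png

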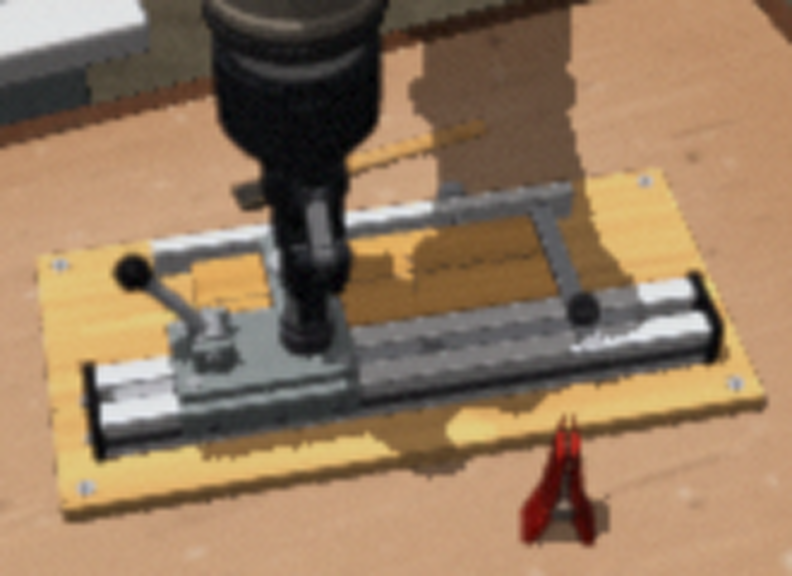

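apply_moves --moves "1 0.005 -0.03 -0.02 0 0 0;1 0 -0.04 0 0 0 0;1 0 -0.04 0 0 0 0;1 0 -0.04 0 0 0 0;1 0 -0.04 0 0 0 0;1 0 -0.04 0 0 0 0;1 0 -0.04 0 0 0 0;1 0 -0.03 0 0 0 0;1 0 0 0 0 0 0"

```text
t: 7.47
eef_pos: [0.5245, 0.18, 0.0938]
tool_rot: [0.001, 0.996, -0.086, -0.001]
contact_force: [5.8, -0.2, -12.3]
gripper_width: 0.223
```

```bash
python3 -c "
from h import *
st()
s=imaging.read_camera('scene');t=imaging.read_camera('top')
b=cv2.resize(s['image'][130:250,180:345,::-1],None,fx=4.8,fy=4.8,interpolation=cv2.INTER_CUBIC)
cv2.imwrite('pics/s4.png',b)
"
```

```text
t 7.47 pos [0.5245 0.18   0.0938] F [  5.8  -0.2 -12.3] w 0.223 xyaw -9.86 tz [-0.0028 -0.0025 -1.    ]
```

View pics/s4.png

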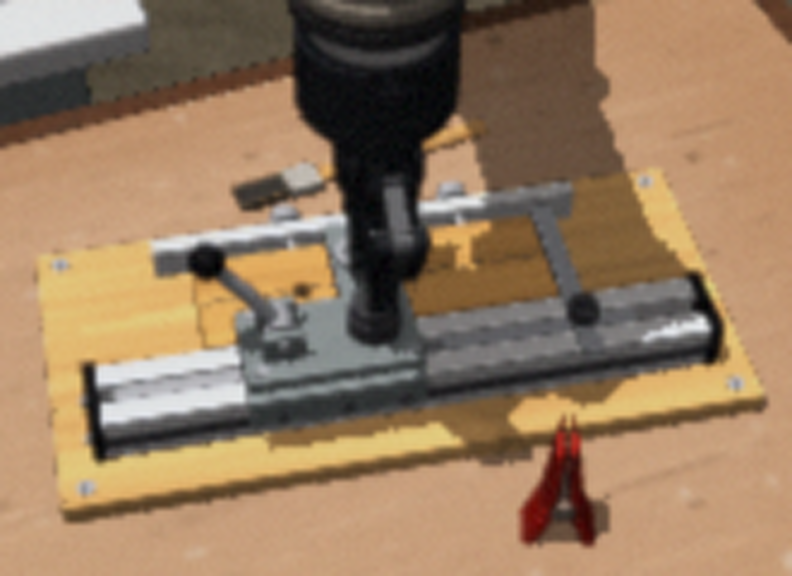

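```bash
python3 -c "
from h import *
s=imaging.read_camera('scene')
g=lambda x,y:(180+x/4.8-.4,130+y/4.8-.4)
h=at_z(s,g(302,290),.045);y=np.array([.1715,.985]);k=np.array([.5155,.1363])
print(h,(h[:2]-k)@y,(bot.get_obs()['eef_pos'][:2]-k)@y)
"
```

```text
[0.46711256 0.15918382 0.045     ] 0.014242115573159886 0.04464691149981131
```

apply_moves --moves "1 0 -0.03 0 0 0 0;1 0 -0.04 0 0 0 0;1 0 -0.04 0 0 0 0;1 0 -0.01 0 0 0 0;1 0 0 0.02 0 0 0;1 0 0 0.01 0 0 0;1 0 0 0 0 0 0"

```text
t: 8.2
eef_pos: [0.5269, 0.1941, 0.0907]
tool_rot: [0.001, 0.996, -0.086, -0.001]
contact_force: [2.7, -1.9, -11.3]
gripper_width: 0.222
```

apply_moves --moves "-0.2 0 0 0 0 0 0;-0.2 0 0 0 0 0 0;-0.2 0 0 0 0 0 0;-0.2 0 0 0 0 0 0;-0.2 0 0 0.06 0 0 0;-0.2 0 0 0.06 0 0 0;-0.2 0 0 0.055 0 0 0;-0.2 0 0 0 0 0 0;-0.2 0 0 0 0 0 0"

```text
t: 8.95
eef_pos: [0.5278, 0.1946, 0.0703]
tool_rot: [0.0, 0.996, -0.086, -0.001]
contact_force: [0.3, 0.1, 0.4]
gripper_width: 0.601
```

```bash
python3 -c "
from h import *
st()
s=imaging.read_camera('scene')
b=cv2.resize(s['image'][130:250,180:345,::-1],None,fx=4.8,fy=4.8,interpolation=cv2.INTER_CUBIC)
cv2.imwrite('pics/s5.png',b)
"
```

```text
t 8.95 pos [0.5278 0.1946 0.0703] F [0.3 0.1 0.4] w 0.601 xyaw -9.89 tz [-1.5e-03 -8.0e-04 -1.0e+00]
```

View pics/s5.png

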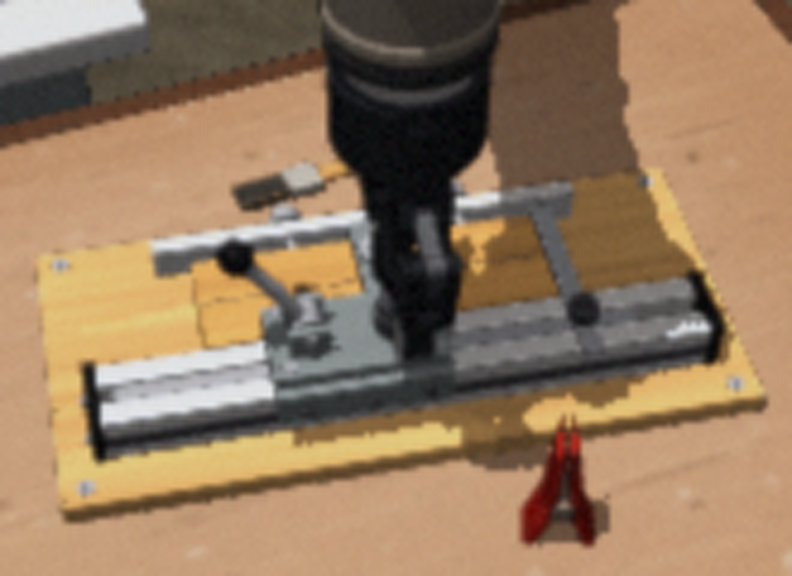

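apply_moves --moves "1 0 0 0 0 0 0;1 0 0 0 0 0 0;1 0 0 0 0 0 0;1 0 0 0 0 0 0;1 0 0 0 0 0 0" --force 50

```text
t: 9.42
eef_pos: [0.5273, 0.1952, 0.0715]
tool_rot: [-0.0, 0.996, -0.086, -0.001]
contact_force: [-4.8, -0.7, 6.0]
gripper_width: 0.301
```

apply_moves --moves "1 0 -0.015 -0.01 0 0 0;1 0 -0.02 0 0 0 0;1 0 -0.02 0 0 0 0;1 0 -0.02 0 0 0 0;1 0 -0.015 0 0 0 0;1 0 0 0 0 0 0"

```text
t: 9.92
eef_pos: [0.5285, 0.2024, 0.0716]
tool_rot: [0.002, 0.996, -0.087, -0.002]
contact_force: [-4.7, -7.3, 0.8]
gripper_width: 0.302
```

apply_moves --moves "1 0 -0.01 0 0 0 0;1 0 -0.01 0 0 0 0;1 0 -0.01 0 0 0 0;1 0 0 0 0 0 0"

```text
t: 10.25
eef_pos: [0.529, 0.2058, 0.0716]
tool_rot: [0.002, 0.996, -0.087, -0.002]
contact_force: [-5.0, -7.1, 1.4]
gripper_width: 0.299
```

apply_moves --moves "1 0 -0.01 0 0 0 0;1 0 -0.01 0 0 0 0;1 0 -0.01 0 0 0 0;1 0 0 0 0 0 0"

```text
t: 10.58
eef_pos: [0.5296, 0.2095, 0.0716]
tool_rot: [0.002, 0.996, -0.087, -0.002]
contact_force: [-5.6, -6.4, 1.8]
gripper_width: 0.297
```

Now about +74 mm; the hole is expected at ~+76.5.

apply_moves --moves "1 0 -0.008 0 0 0 0;1 0 -0.008 0 0 0 0;1 0 -0.008 0 0 0 0;1 0 0 0 0 0 0"

```text
t: 10.92
eef_pos: [0.5304, 0.2139, 0.0717]
tool_rot: [0.001, 0.996, -0.087, -0.002]
contact_force: [-3.9, -0.8, -2.5]
gripper_width: 0.298
```

apply_moves --moves "1 0 -0.008 0 0 0 0;1 0 -0.008 0 0 0 0;1 0 0 0 0 0 0"

```text
t: 11.17
eef_pos: [0.5306, 0.2149, 0.0716]
tool_rot: [0.002, 0.996, -0.087, -0.002]
contact_force: [-6.6, -6.1, 0.2]
gripper_width: 0.294
```

apply_moves --moves "1 0 -0.008 0 0 0 0;1 0 -0.008 0 0 0 0;1 0 0 0 0 0 0"

```text
t: 11.42
eef_pos: [0.5306, 0.2152, 0.0716]
tool_rot: [0.003, 0.996, -0.087, -0.002]
contact_force: [-6.5, -9.2, 3.1]
gripper_width: 0.297
```

```bash
python3 -c "
from h import *
st()
s=imaging.read_camera('scene')
b=cv2.resize(s['image'][130:250,180:345,::-1],None,fx=4.8,fy=4.8,interpolation=cv2.INTER_CUBIC)
cv2.imwrite('pics/s6.png',b)
"
```

```text
t 11.42 pos [0.5306 0.2152 0.0716] F [-6.5 -9.2  3.1] w 0.297 xyaw -10.0 tz [-0.0049 -0.005  -1.    ]
```

View pics/s6.png

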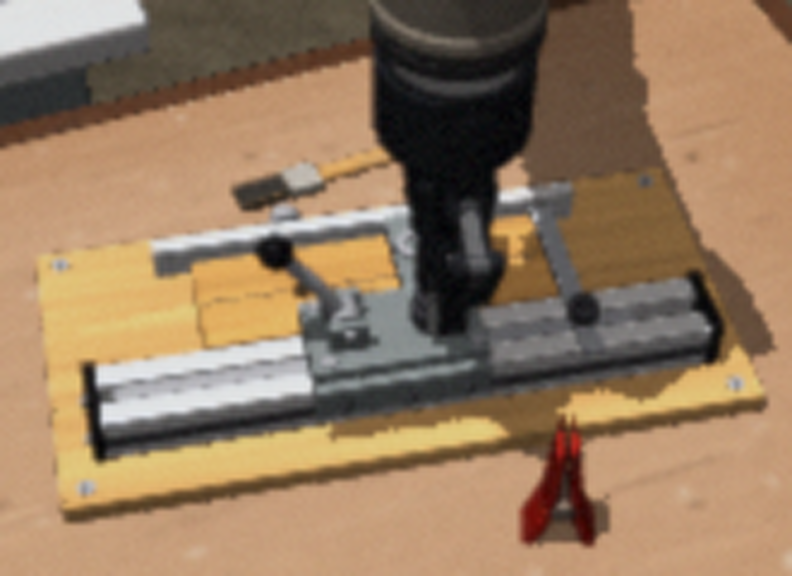

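apply_moves --moves "1 0 -0.015 0 0 0 0;1 0 -0.015 0 0 0 0;1 0 0 0 0 0 0"

```text
t: 11.72
eef_pos: [0.5308, 0.2158, 0.0716]
tool_rot: [0.004, 0.996, -0.088, -0.003]
contact_force: [-8.4, -16.7, 7.4]
gripper_width: 0.302
```

apply_moves --moves "1 0 0.02 -0.005 0 0 0;1 0 0.02 0 0 0 0;1 0 0.01 0 0 0 0;1 0 0 0 0 0 0"

```text
t: 12.05
eef_pos: [0.5306, 0.2149, 0.0717]
tool_rot: [0.002, 0.996, -0.087, -0.002]
contact_force: [-2.3, -6.0, -7.6]
gripper_width: 0.301
```

Now open and lift straight up to look at the knob.

apply_moves --moves "-0.2 0 0.01 0 0 0 0;-0.2 0 0 0 0 0 0;-0.2 0 0 0 0 0 0;-0.2 0 0 0 0 0 0;-0.2 0 0 -0.1 0 0 0;-0.2 0 0 -0.2 0 0 0;-0.2 0 0 -0.3 0 0 0;-0.2 0 0 -0.2 0 0 0;-0.2 0 0 0 0 0 0"

```text
t: 12.8
eef_pos: [0.5357, 0.217, 0.1753]
tool_rot: [-0.003, 0.996, -0.086, 0.004]
contact_force: [1.1, 1.3, 0.4]
gripper_width: 0.6
```

```bash
python3 -c "
from h import *
st()
s=imaging.read_camera('scene');t=imaging.read_camera('top')
b=cv2.resize(s['image'][150:230,220:320,::-1],None,fx=7,fy=7,interpolation=cv2.INTER_CUBIC)
cv2.imwrite('pics/s7.png',b)
for n in('lever_tip','lever_pivot','knob_grip'):
  for p in (s,t):
    r=nets.spot_point(p,n)[:2];print(n,[(x['location'],x['score']) for x in r])
"
```

```text
t 12.8 pos [0.5357 0.217  0.1753] F [1.1 1.3 0.4] w 0.6 xyaw -9.91 tz [ 0.009   0.0054 -0.9999]
lever_tip [([234.5, 183.0], 0.62)]
lever_tip [([269.2, 212.0], 0.51)]
lever_pivot [([252.9, 195.7], 0.94)]
lever_pivot [([256.1, 213.5], 0.93)]
knob_grip [([274.7, 184.0], 0.42)]
knob_grip []
```

View pics/s7.png

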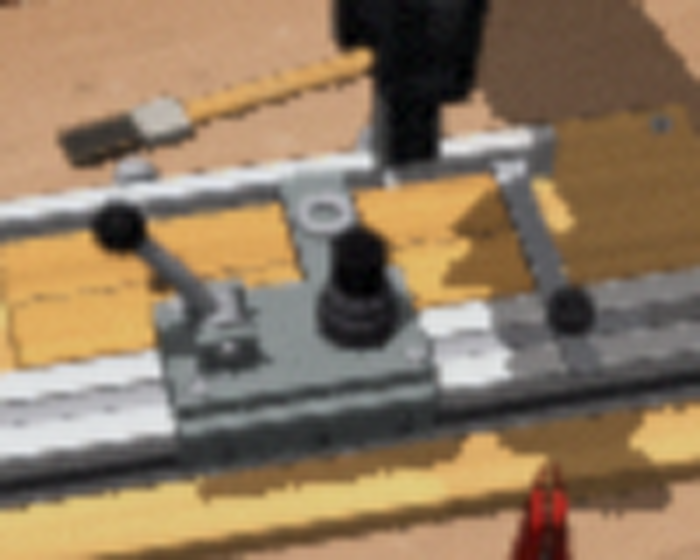

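```bash
python3 -c "
from h import *
s=imaging.read_camera('scene');save(s,'s7full.png')
i0=cv2.imread('pics/s0.png');i1=s['image'][:,:,::-1]
k0=np.array([.5155,.1363]);k1=k0+.0785*np.array([.1715,.985])
out=[]
for im,k in((i0,k0),(i1,k1)):
  u=proj(s,[[*k,.086]])[0];print(u, [proj(s,[[*k,z]])[0].round(1) for z in (.066,.1075,.1145)])
  M=np.float32([[10,0,200-10*u[0]],[0,10,250-10*u[1]]]);out.append(cv2.warpAffine(im,M,(400,450),flags=cv2.INTER_CUBIC))
cv2.imwrite('pics/cmp.png',np.hstack(out))
"
```

```text
[239.88739156 194.53620937] [array([240.2, 199.9]), array([239.6, 188.6]), array([239.5, 186.6])]
[270.92239631 189.96630451] [array([270.7, 195.3]), array([271.2, 184. ]), array([271.3, 182. ])]
```

View pics/cmp.png

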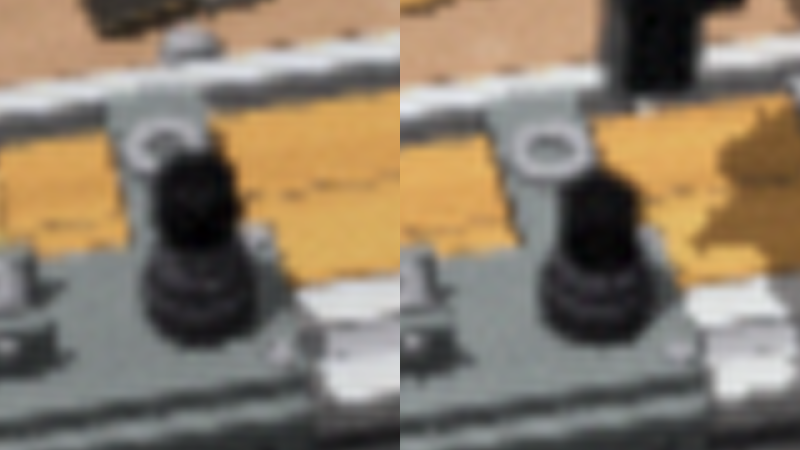

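```bash
python3 -c "
from h import *
s=imaging.read_camera('scene');t=imaging.read_camera('top')
a=220+120/7-.43,150+226/7-.43
print(a,at_z(s,a,.133),at_z(t,(269.2,212.0),.133),tri([(s,a),(t,(269.2,212.))]), at_z(t,(256.1,213.5),.078),at_z(s,(252.9,195.7),.078))
b=cv2.resize(t['image'][180:260,210:310,::-1],None,fx=7,fy=7,interpolation=cv2.INTER_CUBIC)
cv2.imwrite('pics/t8.png',b)
rel([.515,.133,.16])
"
```

```text
(236.71285714285713, 181.85571428571427) [0.5153931  0.13011403 0.133     ] [0.51622838 0.13934995 0.133     ] [0.51514179 0.13495136 0.13159943] [0.51706312 0.16629378 0.078     ] [0.52394913 0.16735135 0.078     ]
t 13.35 pos [0.5318 0.2155 0.1684] F [-0.  -0.6  1.3] w 0.597 xyaw -9.89 tz [-8.e-04 -7.e-04 -1.e+00]
rel tool units [-0.02   0.701  0.07 ] mm [-2.3 84.1  8.4]
```

View pics/t8.png

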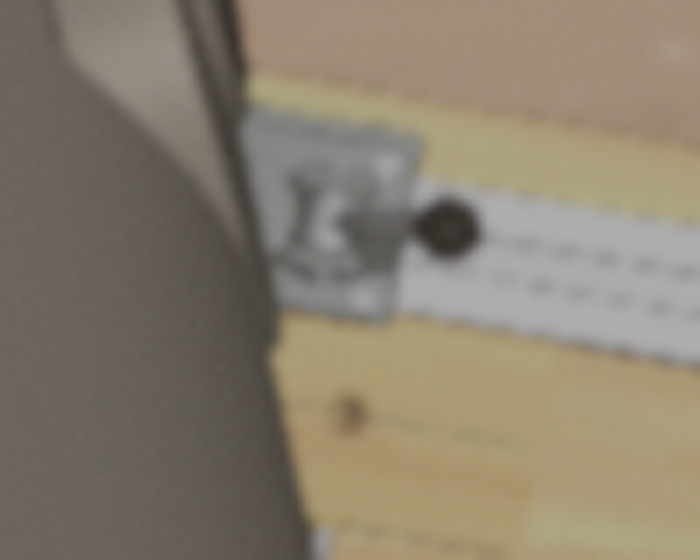

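apply_moves --moves "1 -0.01 0.2 0 0 0 0;1 -0.01 0.25 0 0 0 0;1 0 0.2 0 0 0 0;1 0 0.07 0 0 0 0;1 0 0 0.07 0 0 0;1 0 0 0 0 0 0;1 0 0 0 0 0 0;1 0 0 0 0 0 0"

```text
t: 14.02
eef_pos: [0.5149, 0.1326, 0.1602]
tool_rot: [-0.0, 0.996, -0.085, -0.0]
contact_force: [0.2, 0.5, -0.3]
gripper_width: 0.002
```

```bash
python3 -c "
from h import *
rel([.5155,.1305,.1425])
s=imaging.read_camera('scene')
b=cv2.resize(s['image'][150:230,220:320,::-1],None,fx=7,fy=7,interpolation=cv2.INTER_CUBIC)
cv2.imwrite('pics/s9.png',b)
"
```

```text
t 14.02 pos [0.5149 0.1326 0.1602] F [ 0.2  0.5 -0.3] w 0.002 xyaw -9.75 tz [-3.e-04  1.e-04 -1.e+00]
rel tool units [0.008 0.017 0.147] mm [ 1.   2.  17.7]
```

View pics/s9.png

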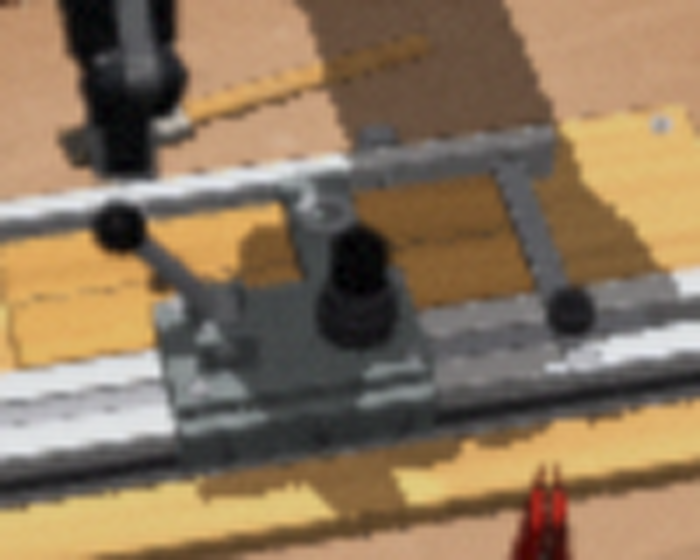

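apply_moves --moves "1 0.008 0 0.08 0 0 0;1 0 0 0.06 0 0 0;1 0 0.038 0.03 0 0 0;1 0 0.038 0.03 0 0 0;1 0 0.033 0.033 0 0 0;1 0 0.033 0.033 0 0 0;1 0 0 0 0 0 0"

```text
t: 14.65
eef_pos: [0.512, 0.1124, 0.1278]
tool_rot: [0.0, 0.996, -0.087, -0.001]
contact_force: [-0.8, -0.4, 0.3]
gripper_width: -0.004
```

```bash
python3 -c "
from h import *
st()
s=imaging.read_camera('scene')
b=cv2.resize(s['image'][150:230,220:320,::-1],None,fx=7,fy=7,interpolation=cv2.INTER_CUBIC)
cv2.imwrite('pics/s10.png',b)
"
```

```text
t 14.65 pos [0.512  0.1124 0.1278] F [-0.8 -0.4  0.3] w -0.004 xyaw -9.99 tz [-1.5e-03 -9.0e-04 -1.0e+00]
```

View pics/s10.png

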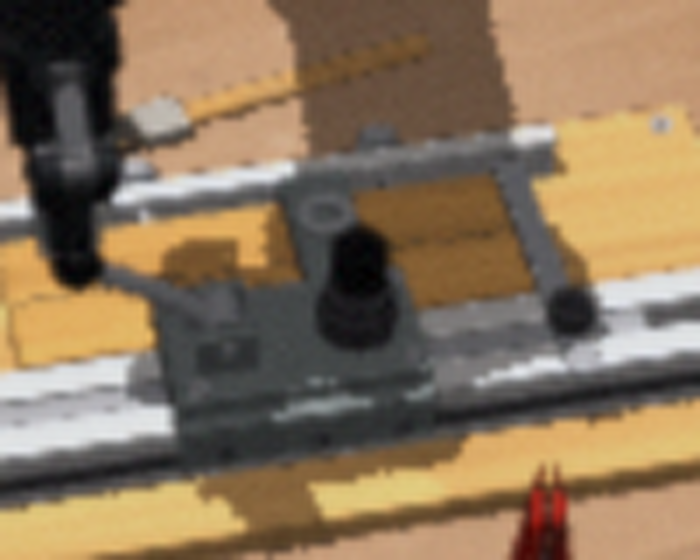

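The lever is folding as pushed (ball now about (80,268) in the crop). Continue down.

apply_moves --moves "1 0 0.027 0.038 0 0 0;1 0 0.027 0.038 0 0 0;1 0 0.02 0.042 0 0 0;1 0 0.02 0.042 0 0 0;1 0 0.012 0.045 0 0 0;1 0 0.012 0.045 0 0 0;1 0 0.004 0.046 0 0 0;1 0 0.004 0.046 0 0 0;1 0 0 0 0 0 0"

```text
t: 15.45
eef_pos: [0.5108, 0.0975, 0.0886]
tool_rot: [0.0, 0.996, -0.087, 0.0]
contact_force: [-7.0, -5.3, 25.9]
gripper_width: -0.001
```

apply_moves --moves "1 0 0 0.02 0 0 0;1 0 0 0.02 0 0 0;1 0 0 0 0 0 0"

```text
t: 15.7
eef_pos: [0.5113, 0.0968, 0.0867]
tool_rot: [-0.001, 0.996, -0.088, 0.0]
contact_force: [-16.5, -9.2, 58.7]
gripper_width: -0.002
```

apply_moves --moves "1 0 0 -0.06 0 0 0;1 0 0 -0.2 0 0 0;1 0 0 -0.3 0 0 0;1 0 0 -0.3 0 0 0;1 0 0 -0.1 0 0 0;1 0 0 0 0 0 0"

```text
t: 16.2
eef_pos: [0.5124, 0.1003, 0.2009]
tool_rot: [-0.002, 0.996, -0.086, 0.003]
contact_force: [0.0, 0.4, -1.6]
gripper_width: 0.003
```

```bash
python3 -c "
from h import *
st()
s=imaging.read_camera('scene')
b=cv2.resize(s['image'][150:240,210:320,::-1],None,fx=7,fy=6.6,interpolation=cv2.INTER_CUBIC)
cv2.imwrite('pics/s11.png',b)
y=np.array([.1715,.985]);k=np.array([.529,.2136]);pv=k-.05*y
for a in (0,.08,.2,.5):
  c=pv-.064*np.cos(a)*y; u=proj(s,[[*c,.078+.064*np.sin(a)]])[0]; print(a,u,((u[0]-210)*7,(u[1]-150)*6.6))
for n in('lever_tip','knob_grip','brush','spring_clamp'):
  print(n,[(x['location'],x['score']) for x in nets.spot_point(s,n)[:1]])
"
```

```text
t 16.2 pos [0.5124 0.1003 0.2009] F [ 0.   0.4 -1.6] w 0.003 xyaw -9.85 tz [ 0.0059  0.0034 -1.    ]
0 [225.81587649 198.8141542 ] (np.float64(110.71113544959613), np.float64(322.1734177389445))
0.08 [225.7658921  197.42259836] (np.float64(110.3612447321996), np.float64(312.98914918825704))
0.2 [226.00201856 195.28713494] (np.float64(112.01412991687852), np.float64(298.8950905742704))
0.5 [228.22900944 189.89128927] (np.float64(127.60306606417814), np.float64(263.28250917362357))
lever_tip [([223.8, 198.6], 0.48)]
knob_grip [([271.2, 183.4], 0.6)]
brush [([254.5, 165.3], 0.82)]
spring_clamp [([295.2, 239.0], 0.52)]
```

View pics/s11.png

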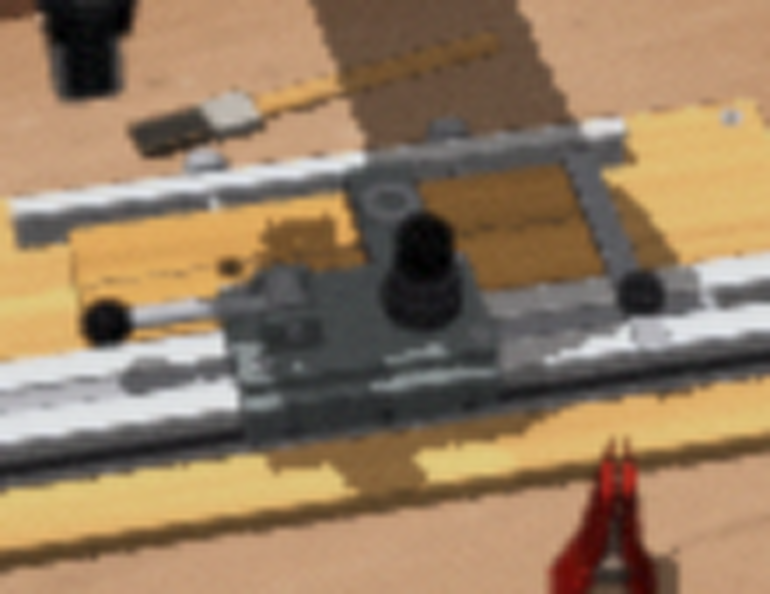

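apply_moves --moves "1 0 0 -0.1 0 0 0;1 0 0 0 0 0 0;1 0 0 0 0 0 0"

```text
t: 16.7
eef_pos: [0.5101, 0.0991, 0.2093]
tool_rot: [0.0, 0.996, -0.086, -0.0]
contact_force: [0.0, -0.3, -0.8]
gripper_width: -0.0
```

```bash
python3 -c "
from h import *
st(); print(bot.hand_in())"
```

```text
t 16.7 pos [0.5101 0.0991 0.2093] F [ 0.  -0.3 -0.8] w -0.0 xyaw -9.88 tz [-4.e-04 -2.e-04 -1.e+00]
the job is handed in; nothing more can be done
None
```

The guide is set at the second index hole with the clamp lever folded flat. I handed the job in at t = 16.7 s, and no verdict is reported.

**What I did:** I lifted the knob, slid the guide past the first hole and let the knob back down. I then gripped the housing and slid slowly until the pin dropped. After that I pushed the lever down with the shut fingers and drew the arm clear.

**Checks before handing in:**
- **Pin home:** the guide stopped dead against a push of about 17 N. In the picture the knob stands about 2 px (about 7 mm) lower than at the start, which fits the pin being fully home.
- **Lever flat:** it came up against a hard stop at 59 N, with the fingertips at z = 0.087 m. The ball shows within a pixel of where a flat lever (0 degrees) would put it.
- **Nothing touched:** the wrist force read about 0 with the arm clear. The brush and spring clamp look undisturbed.

**What disagreed or was not checked:**
- The guide stopped about 80 mm from its start by the tool position, against about 77 mm estimated from the pictures. The guide's joint value itself cannot be read.
- Taking the start as 0, the 77 mm and 80 mm figures both fall below the given 0.094 to 0.130 range. In the pictures the carriage started about 30 mm short of the rail's end plate. The bored hole was 14 mm from the start and the pencil cross 77 mm, so the stop fits the second hole.
- I did not check the tin again after the first pictures. The arm did not go near it.

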